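# Fit the cooking thermometer through the clip on the saucepan

## Task

Take the dial thermometer that stands leaning in the glass tumbler and fit it to the saucepan on the hob: pass its stem down through the slanting sleeve of the clip on the pan's rim and lower it, without letting it drop, until the flange under the dial sits fully home on the sleeve's mouth, so that the tip hangs inside the pan. Let go of it there, leave the pan where it stands and the tumbler upright, and do not shove the other things about.

Things in the scene. Friction and masses are not known exactly. Their poses are not given: they have to be found in the camera images.
- thermometer: steel cooking thermometer, 60 g: round dial case with a white face on a thin straight stem, round about its axis; at the start it leans in the tumbler, dial up. Origin: middle of the flange's underside; z along the axis, out through the dial. Along z, mm: stem 6 wide from -130 (rounded tip) to 0, flange 35 wide 0 to 3, neck 17 wide 3 to 16, dial case 46 wide 16 to 32
- stem_tip (a point): the rounded tip of the thermometer's stem, 130 mm below the flange
- pan_clip: the clip's dark steel sleeve, fixed to the rim on the pan's near right side, leaning outwards 30 degrees from vertical. Origin: middle of its mouth, 145 mm above the worktop; z up and outwards along the bore. Bore 8.6 mm wide from z = -32 to -10, flaring to 22 mm inside, 27 mm outside at z = 0. With the thermometer home the two origins meet and the z axes agree
- saucepan: steel saucepan 181 mm across and 104 mm high, open, 1.5 kg, loose on the hob, whose top is 5 mm above the worktop; loop handles at its +y and -y sides reach 123 mm from its axis at 84 mm height. Origin: middle of its underside; z up; the clip is at its -x side, mouth of the sleeve 91 mm from the axis and 140 mm up
- tumbler: clear glass tumbler 81 mm across, 92 mm high, floor 11 mm thick, on the right-hand worktop. Origin: middle of its underside, z up; the thermometer leans about 38 degrees over its -x rim, dial and 30 mm of stem above it
- yogurt_tub: white printed yogurt tub, 72 mm across, 71 mm high, a bystander. Origin: middle of its underside
- spice_jar: spice jar with a black cap, 41 mm across, 105 mm high, a bystander that stands a little farther back. Origin: middle of its underside
- spoon: steel spoon 188 mm long lying on the worktop in front of the hob, a bystander. Origin: its middle, underside
There are look-alikes about, which are no part of the job. Leave any green look-alike of the tumbler alone.

How it is judged (in metres and radians):
On the way, in this order (a step that is already met when the one before it is completed fails the run):
1. the thermometer is lifted out of the tumbler (height (world z) of stem_tip above 0.125 m), for 0.1 s.
2. the stem's tip has entered the clip's sleeve (z of stem_tip in the frame of pan_clip below -0.012 m and x of stem_tip in the frame of pan_clip between -0.008 and 0.008 m and y of stem_tip in the frame of pan_clip between -0.008 and 0.008 m), for 0.05 s.
At the end, for the whole second after the job is handed in: the thermometer is released and at rest with its stem through the sleeve: flange within 6 mm of the sleeve's mouth along the bore and 8 mm across, axes within 0.2 rad, tip below; the saucepan stands level within 40 mm of where it was; the tumbler stands upright (z of thermometer in the frame of pan_clip between -0.006 and 0.006 m and x of thermometer in the frame of pan_clip between -0.008 and 0.008 m and y of thermometer in the frame of pan_clip between -0.008 and 0.008 m and angle between the z axis of thermometer and the z axis of pan_clip, either way round below 0.2 rad and z of stem_tip in the frame of pan_clip below -0.11 m and linear speed of thermometer below 0.02 m/s and contact force between thermometer and the fingers below 0.05 N and angle between saucepan's own z axis and vertical below 0.06 rad and distance of saucepan from where it was at the start of the episode below 0.04 m and angle between tumbler's own z axis and vertical below 0.1 rad and height (world z) of tumbler below 0.015 m); the robot touches nothing.
It fails at once if the saucepan is shoved more than 40 mm or tipped (distance of saucepan from where it was at the start of the episode above 0.04 m or angle between saucepan's own z axis and vertical above 0.25 rad).
It fails at once if the tumbler is knocked over (angle between tumbler's own z axis and vertical above 0.8 rad).
It fails at once if the thermometer is dropped: out of the fingers and faster than 0.5 m/s (contact force between thermometer and the fingers below 0.05 N and linear speed of thermometer above 0.5 m/s).
It fails at once if the yogurt tub, the spice jar or the spoon is moved more than 40 mm (distance of any of yogurt_tub, spice_jar, spoon from where it was at the start of the episode above 0.04 m).
It also fails if it takes over 51 s, if anything falls off the work surface, if the arm or the gripper's body presses on something with over 40 N, if the wrist force passes 120 N, or if a joint passes its speed limit or range.

## Robot

A 6-joint arm with a two-finger parallel gripper is mounted at the origin on a cart in front of the work surface, level with it; the furniture and walls round the work are solid. World frame = base frame: x ahead of the robot, y to its left, z up, the work surface at z = 0. Lengths are in mm, angles in rad, forces in N, time in s.
With the tool pointing down it reaches from about 350 to 975 mm from the base axis. Payload 7.1 kg.
Tool frame: the origin (TCP) lies at the very end of the fingers, on their centre line; the grasp point (between the pads) lies 19 mm behind it; x points along the fingers, y is the direction in which the jaws open and shut, and the axes are right-handed (so a half turn about x gives the same grasp; the last joint's range is limited). The gripper opens to 88 mm and grips with 3 to 60 N. Pads are 20 mm wide; open, the fingers measure 115 mm over their backs; the gripper's body (75 mm by 178 mm) begins 61 mm behind the grasp point.
Start: joints at [1.277, 0.423, 1.63, -0, 1.089, -0.019], TCP at [169.565, 601.542, 222.675] pointing down, gripper open.
Joint ranges: [-3, 3], [-0.9, 2.11], [0.09, 2.58], [-1.31, 4.45], [0.11, 2.69], [-2.54, 2.54]. Speed limits (rad/s): [2.39, 2.39, 3.01, 3.14, 3.14, 3.14].

## Interface

Orientations are given as a rotation vector (axis times angle).
In Python, from workcell import ctrl gives the robot as it stands. The module is installed in compiled form; this text tells all that it offers.
- The arm moves only by the tool carry_out, never from a script. Its argument "commands" is a list of rows, each a list of 6 numbers: the shift along the tool's x, y, z in m, then the turn, a rotation vector about the tool's x, y, z in degrees. In form: [[tx, ty, tz, rx, ry, rz], ...]. A call has 1 to 8 rows; each row shifts and turns the pose as measured when the row begins, along the tool's axes as they then stand; what a row does not reach is not made up. A row lasts 1/8 s, in which the tool goes at most 62.5 mm and 10.7 degrees, less where a joint would pass 70% of its speed; a pose out of reach is approached as far as the arm can. A call with a gripper value outside its range is refused whole. "grip" is the closure, from 0 (fully open) to 1 (shut), set as the call begins (left out, the last holds). The fingers move at their own pace and stop on an object; the grip force is fixed at half the most. Time passes only in rows, so rows that do not move let the fingers close. It gives the time, the measured TCP pose, the force and the opening at its end, in the units of the state.
- ctrl.get_obs(): the state, without advancing time (a new reading comes with each control period).
- ctrl.get_image(name): name is "side" or "top"; returns a dict with "pixels" (384x512x3 uint8, blue, green, red), "intrinsics" (3x3 intrinsics, pixels), "rvec" (rotation vector, rad) and "tvec" (3), from world to camera coordinates, as OpenCV has them. Camera axes: x right, y down, z forward; pixel columns grow to the right and rows downward; lengths in mm; the calibration is good to about 2 mm. A picture is of the moment at which its call begins. There is no depth.
- ctrl.close_job(): hands the job in, once; it reports no verdict.
The state is a dict: "t": time; "qpos": joint angles; "qvel": joint speeds; "joint_torque": joint torques, N m; "ee_pos": TCP position; "orientation": TCP orientation; "ft_force": force on the tool from outside, world axes, zero at the start; "moment": the same for the moment, N m; "width": finger opening in mm.
Only numpy, scipy, OpenCV 4.12 (cv2) and the standard library are available. Lean on these libraries where they do the work, as an engineer would, in place of code of your own. Each camera call takes 0.05 s, during which the arm holds its last target. There are 200 camera calls.

## Working session

There is one attempt and no reset: what is moved stays moved. The work goes in short steps, Python scripts to look and compute and a tool call to move; the robot and the scene stay as the last step left them, time stands still between calls to the robot, and variables do not carry over. Pictures are saved under pics/ and viewed, about 8 in all and at most 12, crops included, and the job is handed in when it is done.

Besides the shell and the picture viewer there is one more tool, called after "Call:" as a command line: name --pt "numbers of a row" for each row, then --argument value for the rest. carry_out: Moves the arm, as the interface text tells. Its arguments: {"type":"object","properties":{"commands":{"type":"array"},"grip":{"type":"number"}},"required":["commands"]}

```bash
mkdir -p pics; cat > h.py <<'E'
import numpy as np, cv2
from scipy.spatial.transform import Rotation as R
from workcell import ctrl
def cam(n):
    d=ctrl.get_image(n); return np.ascontiguousarray(d["pixels"]),np.array(d["intrinsics"],float),R.from_rotvec(np.ravel(d["rvec"])).as_matrix(),np.ravel(d["tvec"]).astype(float)
def proj(c,P): 
    q=c[1]@(c[2]@np.array(P,float).reshape(-1,3).T+c[3][:,None]); return (q[:2]/q[2]).T
def ray(c,uv):
    d=c[2].T@np.linalg.solve(c[1],[uv[0],uv[1],1]); return -c[2].T@c[3],d/np.linalg.norm(d)
def onz(c,uv,z):
    o,d=ray(c,uv); return o+d*(z-o[2])/d[2]
def tri(c1,u1,c2,u2):
    o,d=ray(c1,u1);p,e=ray(c2,u2)
    s=np.linalg.lstsq(np.c_[d,-e],p-o,rcond=None)[0]; a,b=o+s[0]*d,p+s[1]*e
    return (a+b)/2,np.linalg.norm(a-b)
E
python3 - <<'E'
from h import *
for n in("side","top"):
    c=cam(n); cv2.imwrite(f"pics/{n}0.png",cv2.resize(c[0],(800,600),interpolation=cv2.INTER_CUBIC)); cv2.imwrite(f"pics/raw_{n}0.png",c[0])
    print(n,(-c[2].T@c[3]).round(),c[2].round(2).tolist(),c[1].round(1).tolist())
o=ctrl.get_obs();print({k:np.round(v,3).tolist() for k,v in o.items()})
E
```

```text
side [ 137. -904.  891.] [[0.89, -0.46, 0.02], [-0.28, -0.57, -0.77], [0.36, 0.68, -0.64]] [[448.7, 0.0, 257.0], [0.0, 448.7, 191.8], [0.0, 0.0, 1.0]]
top [ 402. -146. 1393.] [[0.01, -1.0, -0.07], [-0.99, 0.0, -0.14], [0.14, 0.07, -0.99]] [[416.1, 0.0, 250.4], [0.0, 416.1, 193.5], [0.0, 0.0, 1.0]]
{'t': 0.1, 'qpos': [1.277, 0.424, 1.631, -0.0, 1.089, -0.019], 'qvel': [0.0, -0.002, -0.002, -0.001, -0.001, 0.0], 'joint_torque': [-0.0, -54.562, -27.432, 0.065, 0.019, -0.0], 'ee_pos': [169.442, 601.096, 221.99], 'orientation': [0.215, 1.56, -0.217], 'ft_force': [1.065, -0.256, -1.351], 'moment': [0.025, 0.041, 0.031], 'width': 87.255}
```

View pics/side0.png

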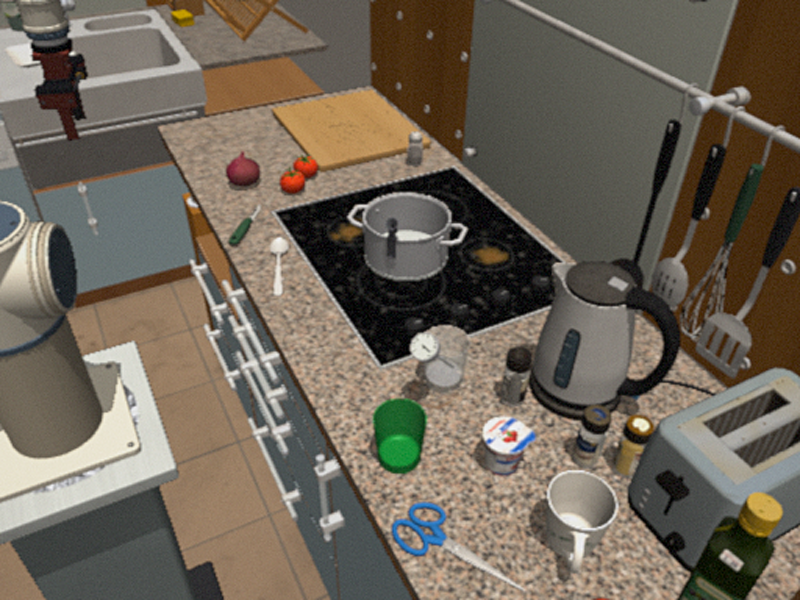

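View pics/top0.png

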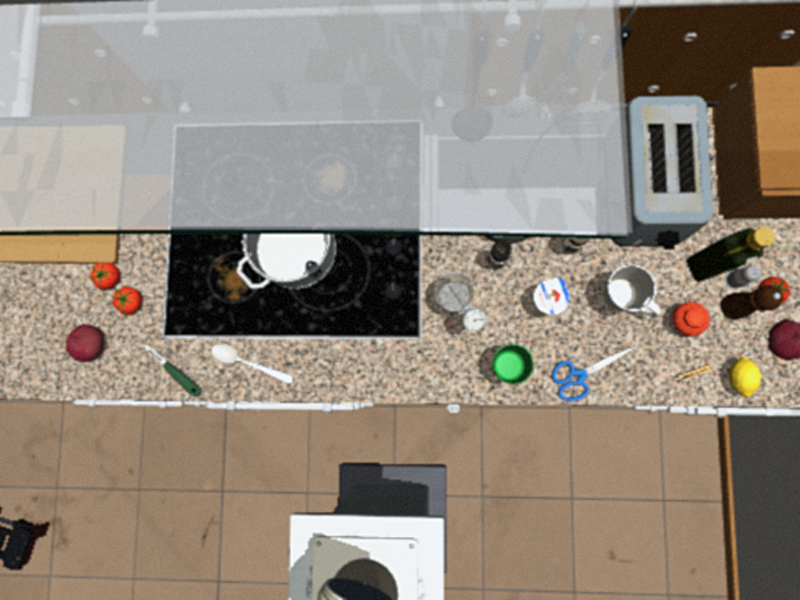

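Side view: the dial is at (425,347), leaning from the clear tumbler at (445,360). The pan is at (407,235) with the clip at (391,235). Top view: dial (474,320), tumbler (453,293), clip (312,266). Next I'll zoom in on these.

```bash
python3 - <<'E'
from h import *
s=cv2.imread("pics/raw_side0.png");t=cv2.imread("pics/raw_top0.png")
def crop(im,x,y,w=66,h=50): return cv2.resize(im[y:y+h,x:x+w],(396,300),interpolation=cv2.INTER_CUBIC)
# scale 6
a=np.vstack([np.hstack([crop(s,245,203),crop(s,225,120)]),np.hstack([crop(t,265,165),crop(t,150,140)])])
cv2.imwrite("pics/z1.png",a)
E
```

```text
(no output)
```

View pics/z1.png

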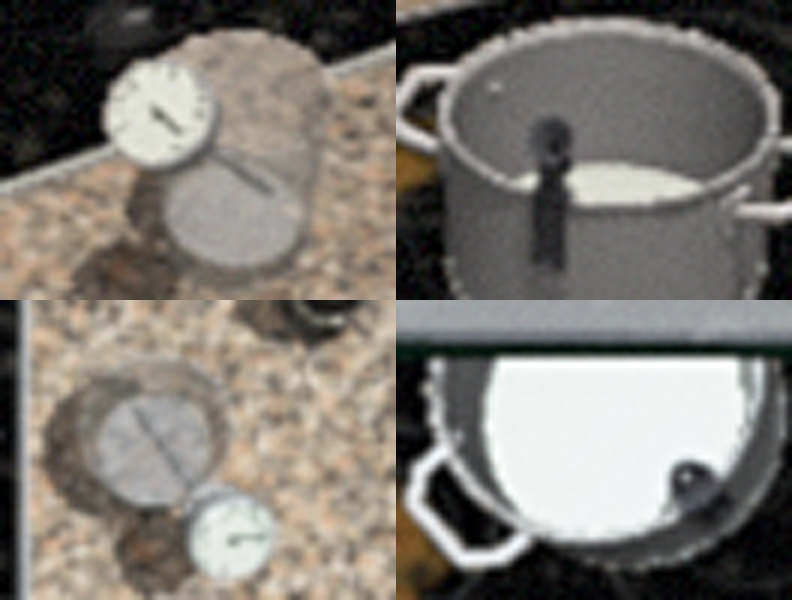

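```bash
cat >> h.py <<'E'
def Z(x,y,x0,y0): return np.array([x0+(x+.5)/6-.5,y0+(y+.5)/6-.5])
E
python3 - <<'E'
from h import *
s=cam("side");t=cam("top")
d,e=tri(s,Z(160,112,245,203),t,Z(232,235,265,165));print("dial",d.round(1),e)
p,e=tri(s,Z(272,192,245,203),t,Z(135,108,265,165));print("tip",p.round(1),e)
v=d-p;print("len",np.linalg.norm(v),"axis",(v/np.linalg.norm(v)).round(3),"lean",np.degrees(np.arccos(v[2]/np.linalg.norm(v))))
m,e=tri(s,Z(155,137,225,120),t,Z(296,182,150,140));print("mouth",m.round(1),e)
# tumbler floor disc
print("tumb",onz(s,Z(235,213,245,203),11),onz(t,Z(155,148,265,165),11))
# pan rim points z=109: side px in crop
side=[(440-396,110),(500-396,40),(600-396,20),(700-396,38),(778-396,110),(760-396,160),(680-396,200),(600-396,203),(500-396,178)]
P=np.array([onz(s,Z(a,b,225,120),109)[:2] for a,b in side])
A=np.c_[2*P,np.ones(len(P))];x=np.linalg.lstsq(A,(P**2).sum(1),rcond=None)[0];print("pan",x[:2],np.sqrt(x[2]+x[:2]@x[:2]))
w=m[:2]-x[:2];print("clip dir",w,np.linalg.norm(w),np.degrees(np.arctan2(w[1],w[0])))
o=ctrl.get_obs();print(R.from_rotvec(o["orientation"]).as_matrix().round(3))
E
```

```text
dial [ 545.7 -218.   134.3] 0.24443969693385514
tip [ 633.1 -172.6    7.6] 3.357609467316469
len 160.52245967270366 axis [-0.545 -0.283  0.789] lean 37.87307299103698
mouth [649.7 101.8 143.6] 0.9664010018146435
tumb [ 610.8985062 -179.9051752   11.       ] [ 608.40535227 -182.83279838   11.        ]
pan [714.72427275 159.06128202] 89.44521128533201
clip dir [-65.02873981 -57.25259035] 86.64061462593915 -138.63867003760726
[[-0.     0.271  0.962]
 [-0.001  0.962 -0.271]
 [-1.    -0.001 -0.   ]]
```

```bash
cat >> h.py <<'E'
A_=np.array([-.546,-.284,.788]); M_=np.array([649.7,101.8,144.5]); C_=np.array([-.375,-.331,.866])
def ori(axis):
    x=-axis/np.linalg.norm(axis); h=np.array([x[0],x[1],0]); h/=np.linalg.norm(h); z=np.cross(x,h); z/=np.linalg.norm(z)
    return np.c_[x,np.cross(z,x),z]
def yaw(deg): a=np.radians(deg); y=[np.cos(a),np.sin(a),0]; x=[0,0,-1]; return np.c_[x,y,np.cross(x,y)]
def plan(segs):
    o=ctrl.get_obs(); p=np.array(o["ee_pos"]);r=R.from_rotvec(o["orientation"])
    for P,M,n in segs:
        P=np.array(P);r1=R.from_matrix(M);w=(r.inv()*r1).as_rotvec(); rows=[]
        for i in range(n):
            ri=r*R.from_rotvec(w*i/n); rows.append([*(ri.inv().apply((P-p)/n)/1000).round(4).tolist(),*np.degrees(w/n).round(2).tolist()])
        print(rows); p,r=P,r1
    print("q",np.round(o["qpos"],2),"p",p.round(1))
E
python3 - <<'E'
from h import *
plan([((450,300,320),yaw(50),8),((490,-100,280),ori(np.array([-.35,-.18,.9])),8)])
E
```

```text
[[-0.0122, -0.0267, 0.044, 3.03, 0.0, 0.01], [-0.0122, -0.0244, 0.0453, 3.03, 0.0, 0.01], [-0.0122, -0.0219, 0.0465, 3.03, 0.0, 0.01], [-0.0122, -0.0194, 0.0476, 3.03, 0.0, 0.01], [-0.0122, -0.0169, 0.0486, 3.03, 0.0, 0.01], [-0.0122, -0.0143, 0.0494, 3.03, 0.0, 0.01], [-0.0122, -0.0117, 0.0501, 3.03, 0.0, 0.01], [-0.0122, -0.009, 0.0507, 3.03, 0.0, 0.01]]
[[0.005, -0.0351, 0.036, 2.81, -0.59, 2.91], [0.0036, -0.0335, 0.0376, 2.81, -0.59, 2.91], [0.0024, -0.0318, 0.0392, 2.81, -0.59, 2.91], [0.0012, -0.0299, 0.0407, 2.81, -0.59, 2.91], [0.0002, -0.0279, 0.0421, 2.81, -0.59, 2.91], [-0.0008, -0.0258, 0.0434, 2.81, -0.59, 2.91], [-0.0016, -0.0236, 0.0446, 2.81, -0.59, 2.91], [-0.0023, -0.0213, 0.0457, 2.81, -0.59, 2.91]]
q [ 1.28  0.42  1.63  0.    1.09 -0.02] p [ 490 -100  280]
```

Call:
carry_out --pt "-0.012 -0.027 0.044 3 0 0" --pt "-0.012 -0.024 0.045 3 0 0" --pt "-0.012 -0.022 0.046 3 0 0" --pt "-0.012 -0.019 0.048 3 0 0" --pt "-0.012 -0.017 0.049 3 0 0" --pt "-0.012 -0.014 0.049 3 0 0" --pt "-0.012 -0.012 0.05 3 0 0" --pt "-0.012 -0.009 0.051 3 0 0" --grip 0

```text
t: 1.2
ee_pos: [454.5, 292.5, 319.4]
orientation: [0.546, 1.501, -0.551]
ft_force: [-0.0, 0.1, -0.4]
width: 87.9
```

```bash
python3 - <<'E'
from h import *
T=np.array([560.4,-210.3,113.0])
plan([((480,-60,290),ori(np.array([-.35,-.18,.9])),8),(T+90*A_,ori(A_),8)])
E
```

```text
[[0.0038, -0.0316, 0.0308, 2.79, -0.57, 2.93], [0.0025, -0.0302, 0.0323, 2.79, -0.57, 2.93], [0.0014, -0.0287, 0.0337, 2.79, -0.57, 2.93], [0.0003, -0.0271, 0.0351, 2.79, -0.57, 2.93], [-0.0007, -0.0253, 0.0364, 2.79, -0.57, 2.93], [-0.0016, -0.0235, 0.0376, 2.79, -0.57, 2.93], [-0.0024, -0.0215, 0.0387, 2.79, -0.57, 2.93], [-0.003, -0.0195, 0.0397, 2.79, -0.57, 2.93]]
[[0.0095, -0.0113, 0.0213, -0.03, 0.02, 1.8], [0.0091, -0.0116, 0.0213, -0.03, 0.02, 1.8], [0.0088, -0.0119, 0.0213, -0.03, 0.02, 1.8], [0.0084, -0.0122, 0.0213, -0.03, 0.02, 1.8], [0.008, -0.0125, 0.0213, -0.03, 0.02, 1.8], [0.0076, -0.0127, 0.0213, -0.03, 0.02, 1.8], [0.0072, -0.013, 0.0213, -0.03, 0.02, 1.8], [0.0068, -0.0132, 0.0213, -0.03, 0.02, 1.8]]
q [ 0.55  0.2   1.72 -0.    1.23 -0.32] p [ 511.3 -235.9  183.9]
```

Tracking is good.

Call:
carry_out --pt "0.004 -0.032 0.031 2.8 -0.6 2.9" --pt "0.003 -0.03 0.032 2.8 -0.6 2.9" --pt "0.001 -0.029 0.034 2.8 -0.6 2.9" --pt "0 -0.027 0.035 2.8 -0.6 2.9" --pt "-0.001 -0.025 0.036 2.8 -0.6 2.9" --pt "-0.002 -0.024 0.038 2.8 -0.6 2.9" --pt "-0.002 -0.022 0.039 2.8 -0.6 2.9" --pt "-0.003 -0.02 0.04 2.8 -0.6 2.9"

```text
t: 2.2
ee_pos: [479.9, -72.5, 291.2]
orientation: [1.106, 1.141, -0.537]
ft_force: [0.8, -0.2, -0.2]
width: 87.7
```

```bash
python3 - <<'E'
from h import *
T=np.array([560.4,-210.3,113.0])
plan([(T+90*A_,ori(A_),8)])
E
```

```text
[[0.01, -0.0107, 0.0199, -0.1, 0.12, 1.69], [0.0097, -0.011, 0.0199, -0.1, 0.12, 1.69], [0.0093, -0.0113, 0.0199, -0.1, 0.12, 1.69], [0.0089, -0.0116, 0.0199, -0.1, 0.12, 1.69], [0.0085, -0.0119, 0.0199, -0.1, 0.12, 1.69], [0.0081, -0.0122, 0.0199, -0.1, 0.12, 1.69], [0.0077, -0.0124, 0.0199, -0.1, 0.12, 1.69], [0.0073, -0.0127, 0.0199, -0.1, 0.12, 1.69]]
q [-0.37 -0.    2.08  0.43  0.81 -1.09] p [ 511.3 -235.9  183.9]
```

Call:
carry_out --pt "0.01 -0.011 0.02 0 0 1.7" --pt "0.01 -0.011 0.02 0 0 1.7" --pt "0.009 -0.011 0.02 0 0 1.7" --pt "0.009 -0.012 0.02 0 0 1.7" --pt "0.008 -0.012 0.02 0 0 1.7" --pt "0.008 -0.012 0.02 0 0 1.7" --pt "0.007 -0.012 0.02 0 0 1.7" --pt "0.007 -0.013 0.02 0 0 1.7"

```text
t: 3.2
ee_pos: [509.1, -246.3, 184.1]
orientation: [1.226, 0.98, -0.349]
ft_force: [0.1, -0.1, 0.9]
width: 87.6
```

```bash
python3 - <<'E'
from h import *
T=np.array([560.4,-210.3,113.0])
plan([(T+60*A_,ori(A_),2),(T,ori(A_),5)])
s=cam("side");t=cam("top")
a=np.hstack([cv2.resize(s[0][150:300,215:345],None,fx=3,fy=3,interpolation=2),cv2.resize(t[0][110:260,230:360],None,fx=3,fy=3,interpolation=2)])
cv2.imwrite("pics/pre.png",a)
E
```

```text
[[0.017, 0.0024, -0.0046, -0.39, 0.73, -0.34], [0.0171, 0.0025, -0.0044, -0.39, 0.73, -0.34]]
[[0.012, -0.0, 0.0, 0.0, 0.0, 0.0], [0.012, -0.0, 0.0, 0.0, 0.0, 0.0], [0.012, -0.0, 0.0, 0.0, 0.0, 0.0], [0.012, -0.0, 0.0, 0.0, 0.0, 0.0], [0.012, -0.0, 0.0, 0.0, 0.0, 0.0]]
q [-0.8   0.37  2.04  1.01  0.77 -2.03] p [ 560.4 -210.3  113. ]
```

View pics/pre.png

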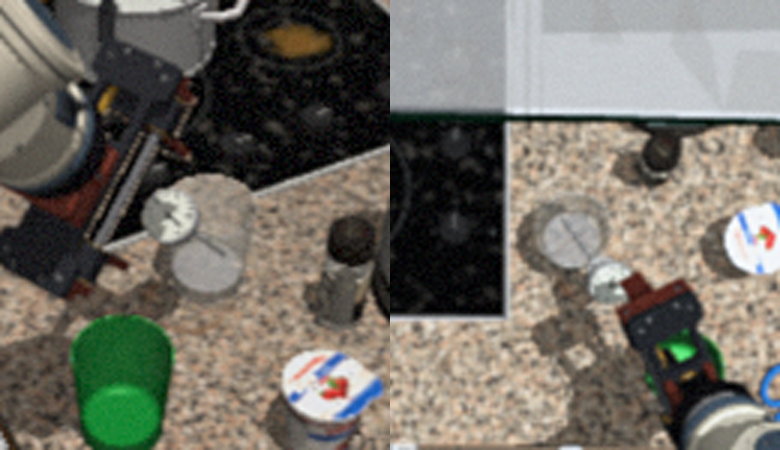

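Side crop: the open fingers straddle the dial at (170,215). Top crop: the gripper lines up with the dial at (610,282). The grasp is clear, so I'll advance.

Call:
carry_out --pt "0.01 0.003 -0.005 -0.4 0.8 -0.4" --pt "0.012 0.002 -0.005 -0.4 0.7 -0.3" --pt "0.01 0 0 0 0 0" --pt "0 0 0 0 0 0"

```text
t: 3.8
ee_pos: [526.8, -223.6, 160.4]
orientation: [1.214, 1.017, -0.336]
ft_force: [-0.1, 0.8, -0.3]
width: 88.1
```

```bash
python3 - <<'E'
from h import *
T=np.array([560.4,-210.3,113.0])
plan([(T,ori(A_),6)])
E
```

```text
[[0.0099, -0.0001, 0.0007, 0.0, -0.04, 0.03], [0.0099, -0.0001, 0.0007, 0.0, -0.04, 0.03], [0.0099, -0.0001, 0.0007, 0.0, -0.04, 0.03], [0.0099, -0.0001, 0.0006, 0.0, -0.04, 0.03], [0.0099, -0.0001, 0.0006, 0.0, -0.04, 0.03], [0.0099, -0.0001, 0.0006, 0.0, -0.04, 0.03]]
q [-0.74  0.41  2.04  1.03  0.74 -2.03] p [ 560.4 -210.3  113. ]
```

Call:
carry_out --pt "0.01 0 0.001 0 0 0" --pt "0.01 0 0.001 0 0 0" --pt "0.01 0 0.001 0 0 0" --pt "0.01 0 0 0 0 0" --pt "0.01 0 0.001 0 0 0" --pt "0.01 0 0 0 0 0" --pt "0 0 0 0 0 0"

```text
t: 4.68
ee_pos: [563.6, -208.8, 109.4]
orientation: [1.214, 1.017, -0.336]
ft_force: [-0.0, 0.7, -0.2]
width: 87.8
```

```bash
python3 - <<'E'
from h import *
T=np.array([560.4,-210.3,113.0])
plan([(T,ori(A_),1)])
E
```

```text
[[-0.0051, -0.0006, -0.0002, 0.02, -0.25, 0.23]]
q [-0.67  0.53  2.01  1.16  0.66 -2.13] p [ 560.4 -210.3  113. ]
```

Call:
carry_out --pt "-0.004 0 0 0 0 0" --pt "0 0 0 0 0 0"

```text
t: 4.92
ee_pos: [561.3, -210.1, 112.9]
orientation: [1.214, 1.017, -0.336]
ft_force: [0.2, 0.6, -0.5]
width: 88.0
```

Call:
carry_out --pt "0 0 0 0 0 0" --pt "0 0 0 0 0 0" --pt "0 0 0 0 0 0" --pt "0 0 0 0 0 0" --pt "0 0 0 0 0 0" --pt "0 0 0 0 0 0" --pt "0 0 0 0 0 0" --pt "0 0 0 0 0 0" --grip 1

```text
t: 5.92
ee_pos: [561.4, -210.6, 113.8]
orientation: [1.214, 1.015, -0.336]
ft_force: [0.6, 0.4, 0.9]
width: 45.4
```

```bash
python3 - <<'E'
from h import *
o=ctrl.get_obs();T=np.array(o["ee_pos"]);M=R.from_rotvec(o["orientation"]).as_matrix()
print(o["width"],o["ft_force"],M.round(3).tolist())
plan([(T-130*M[:,0],M,8)])
E
```

```text
45.44778979890174 [0.61604494 0.36819692 0.92014686] [[0.542, 0.701, 0.464], [0.285, 0.365, -0.886], [-0.79, 0.613, -0.002]]
[[-0.0163, -0.0, -0.0, -0.0, 0.0, -0.0], [-0.0163, -0.0, -0.0, -0.0, 0.0, -0.0], [-0.0163, -0.0, -0.0, -0.0, 0.0, -0.0], [-0.0163, -0.0, -0.0, -0.0, 0.0, -0.0], [-0.0163, -0.0, -0.0, -0.0, 0.0, -0.0], [-0.0163, -0.0, -0.0, -0.0, 0.0, -0.0], [-0.0163, -0.0, -0.0, -0.0, 0.0, -0.0], [-0.0163, -0.0, -0.0, -0.0, 0.0, -0.0]]
q [-0.67  0.52  2.01  1.15  0.66 -2.12] p [ 490.9 -247.7  216.5]
```

Call:
carry_out --pt "-0.01 0 0 0 0 0" --pt "-0.014 0 0 0 0 0" --pt "-0.014 0 0 0 0 0" --pt "-0.014 0 0 0 0 0" --pt "-0.014 0 0 0 0 0" --pt "-0.014 0 0 0 0 0" --pt "-0.014 0 0 0 0 0" --pt "-0.012 0 0 0 0 0"

```text
t: 6.92
ee_pos: [499.4, -243.0, 203.5]
orientation: [1.213, 1.015, -0.337]
ft_force: [0.1, 0.5, -1.0]
width: 45.4
```

Call:
carry_out --pt "-0.014 0.008 0 0 0 0" --pt "-0.014 0.01 0 0 0 0" --pt "-0.014 0.011 0 0 0 0" --pt "-0.014 0.011 0 0 0 0" --pt "-0.014 0.011 0 0 0 0" --pt "-0.014 0.011 0 0 0 0"

```text
t: 7.68
ee_pos: [494.2, -244.7, 311.9]
orientation: [1.215, 1.018, -0.34]
ft_force: [0.9, 0.6, -0.8]
width: 45.5
```

```bash
python3 - <<'E'
from h import *
s=cam("side");t=cam("top")
o=ctrl.get_obs();T=np.array(o["ee_pos"]);M=R.from_rotvec(o["orientation"]).as_matrix()
for c in(s,t): print("expected tip px",proj(c,[T+135*M[:,0],T+5*M[:,0]]).round(1).tolist())
a=np.hstack([cv2.resize(s[0][110:260,200:330],None,fx=3,fy=3,interpolation=2),cv2.resize(t[0][110:260,230:360],None,fx=3,fy=3,interpolation=2)])
cv2.imwrite("pics/lift.png",a)
plan([((560,0,310),ori(C_),8),(M_+165*C_,ori(C_),4)])
print(o["qpos"])
E
```

```text
expected tip px [[278.4, 193.5], [260.3, 175.7]]
expected tip px [[300.8, 193.0], [317.4, 214.4]]
[[0.0134, 0.0166, -0.0235, -1.45, 0.96, -0.96], [0.0135, 0.0175, -0.0228, -1.45, 0.96, -0.96], [0.0136, 0.0183, -0.0221, -1.45, 0.96, -0.96], [0.0136, 0.019, -0.0214, -1.45, 0.96, -0.96], [0.0137, 0.0198, -0.0207, -1.45, 0.96, -0.96], [0.0137, 0.0205, -0.02, -1.45, 0.96, -0.96], [0.0137, 0.0213, -0.0192, -1.45, 0.96, -0.96], [0.0136, 0.022, -0.0184, -1.45, 0.96, -0.96]]
[[0.0114, 0.0084, -0.0042, 0.0, 0.0, 0.0], [0.0114, 0.0084, -0.0042, 0.0, 0.0, 0.0], [0.0114, 0.0084, -0.0042, 0.0, 0.0, 0.0], [0.0114, 0.0084, -0.0042, 0.0, 0.0, 0.0]]
q [-0.82  0.15  1.94  0.77  1.   -1.72] p [587.8  47.2 287.4]
[-0.8196743   0.15419516  1.94266726  0.77435688  1.0025235  -1.71817219]
```

View pics/lift.png

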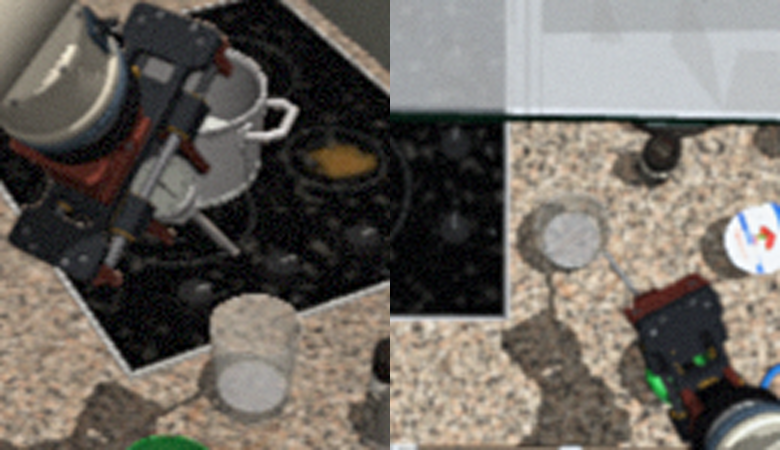

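Tumbler is upright. The tip appears at side raw (279,194) and top raw (302.6,193); I predicted (278.4,193.5) and (300.8,193.0), so it is held on-axis. Next, over to the clip.

Call:
carry_out --pt "0.013 0.017 -0.023 -1.5 1 -1" --pt "0.013 0.017 -0.023 -1.5 1 -1" --pt "0.014 0.018 -0.022 -1.5 1 -1" --pt "0.014 0.019 -0.021 -1.5 1 -1" --pt "0.014 0.02 -0.021 -1.5 1 -1" --pt "0.014 0.02 -0.02 -1.5 1 -1" --pt "0.014 0.021 -0.019 -1.5 1 -1" --pt "0.014 0.022 -0.018 -1.5 1 -1"

```text
t: 8.78
ee_pos: [557.5, 5.1, 302.5]
orientation: [0.986, 1.239, -0.255]
ft_force: [0.6, 0.0, -0.9]
width: 45.2
```

```bash
python3 - <<'E'
from h import *
plan([(M_+165*C_,ori(C_),5)])
E
```

```text
[[0.0076, 0.0074, -0.0021, 0.09, -0.14, 0.17], [0.0076, 0.0074, -0.0022, 0.09, -0.14, 0.17], [0.0076, 0.0073, -0.0022, 0.09, -0.14, 0.17], [0.0076, 0.0073, -0.0022, 0.09, -0.14, 0.17], [0.0077, 0.0073, -0.0023, 0.09, -0.14, 0.17]]
q [-0.24  0.12  1.95  0.57  0.86 -1.3 ] p [587.8  47.2 287.4]
```

Call:
carry_out --pt "0.007 0.007 -0.002 0 0 0" --pt "0.007 0.007 -0.002 0 0 0" --pt "0.008 0.007 -0.002 0 0 0" --pt "0.007 0.007 -0.002 0 0 0" --pt "0.007 0.007 -0.002 0 0 0" --pt "0 0 0 0 0 0"

```text
t: 9.52
ee_pos: [587.2, 46.9, 285.1]
orientation: [0.986, 1.242, -0.256]
ft_force: [0.4, 0.4, -0.6]
width: 45.4
```

```bash
python3 - <<'E'
from h import *
s=cam("side");t=cam("top")
o=ctrl.get_obs();T=np.array(o["ee_pos"]);M=R.from_rotvec(o["orientation"]).as_matrix()
def cr(c,x,y): return cv2.resize(c[0][y:y+75,x:x+66],(396,450),interpolation=cv2.INTER_CUBIC)
for c in(s,t): print("tip,flange,mouth px",proj(c,[T+135*M[:,0],T+5*M[:,0],M_]).round(1).tolist())
cv2.imwrite("pics/clip.png",np.hstack([cr(s,215,100),cr(t,165,140)]))
plan([(M_+165*C_,ori(C_),1)])
E
```

```text
tip,flange,mouth px [[247.4, 138.7], [239.3, 114.9], [250.3, 142.2]]
tip,flange,mouth px [[200.8, 173.0], [208.2, 181.8], [198.9, 169.7]]
[[-0.0013, 0.0019, 0.0001, 0.39, -0.81, 0.94]]
q [-0.14  0.18  1.92  0.56  0.79 -1.22] p [587.8  47.2 287.4]
```

View pics/clip.png

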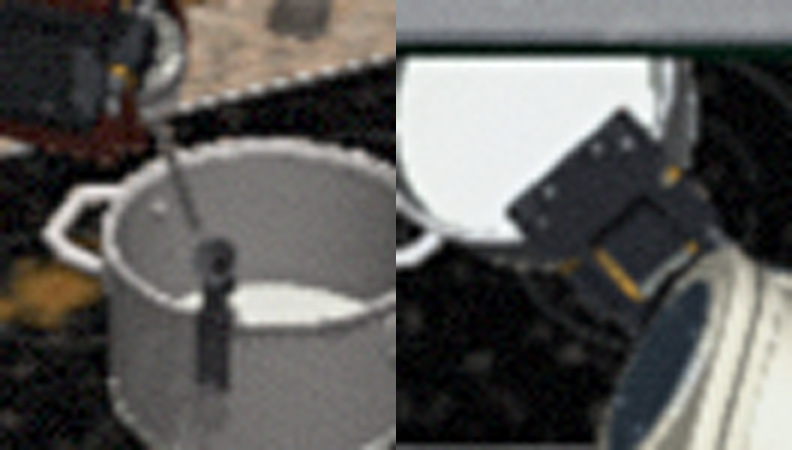

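```bash
python3 - <<'E'
from h import *
a=cv2.imread("pics/lift.png")
cv2.imwrite("pics/liftz.png",np.hstack([cv2.resize(a[200:300,180:280],(390,390),interpolation=2),cv2.resize(a[200:300,580:680],(390,390),interpolation=2)]))
E
```

```text
(no output)
```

View pics/liftz.png

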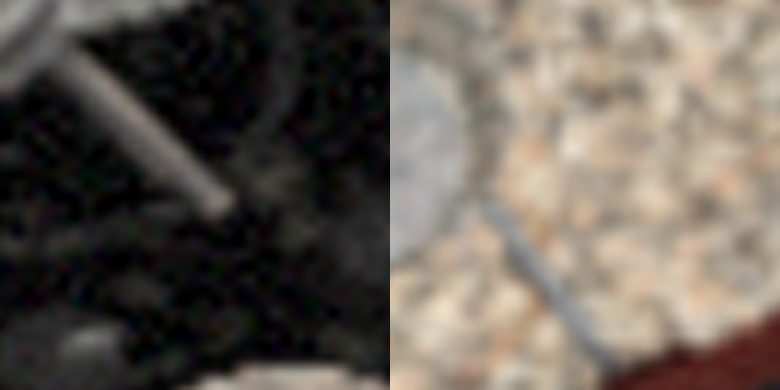

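The stem lies on the expected line in both views, within about 0.5 px, and the mouth agrees within 1 mm. I'll align and lower.

Call:
carry_out --pt "-0.001 0.002 0 0.4 -0.8 0.9" --pt "0 0 0 0 0 0"

```text
t: 9.88
ee_pos: [587.8, 47.0, 287.5]
orientation: [0.999, 1.219, -0.255]
ft_force: [0.2, 1.0, -0.8]
width: 45.7
```

```bash
python3 - <<'E'
from h import *
plan([(M_+135*C_,ori(C_),5)])
E
```

```text
[[0.006, -0.0, -0.0, -0.01, 0.02, -0.01], [0.006, -0.0, -0.0, -0.01, 0.02, -0.01], [0.006, -0.0, -0.0, -0.01, 0.02, -0.01], [0.006, -0.0, -0.0, -0.01, 0.02, -0.01], [0.006, 0.0, -0.0, -0.01, 0.02, -0.01]]
q [-0.14  0.17  1.93  0.58  0.77 -1.23] p [599.1  57.1 261.4]
```

Call:
carry_out --pt "0.006 0 0 0 0 0" --pt "0.006 0 0 0 0 0" --pt "0.006 0 0 0 0 0" --pt "0.005 0 0 0 0 0" --pt "0.004 0 0 0 0 0" --pt "0 0 0 0 0 0"

```text
t: 10.62
ee_pos: [598.6, 56.4, 262.2]
orientation: [0.999, 1.219, -0.256]
ft_force: [-0.2, 0.2, -0.9]
width: 45.7
```

```bash
python3 - <<'E'
from h import *
s=cam("side")
o=ctrl.get_obs();T=np.array(o["ee_pos"]);M=R.from_rotvec(o["orientation"]).as_matrix()
print(o["ft_force"],o["moment"],((T-M_)@ori(C_)).round(1),proj(s,[T+135*M[:,0],M_]).round(1).tolist())
cv2.imwrite("pics/ins.png",cv2.resize(s[0][100:150,215:281],(792,600),interpolation=cv2.INTER_CUBIC))
plan([(M_+105*C_,ori(C_),5)])
E
```

```text
[ 0.3929661   0.23890293 -0.50198946] [-0.24087537  0.21615931  0.04182942] [-136.2   -0.2    0.3] [[250.3, 142.1], [250.3, 142.2]]
[[0.0062, 0.0, -0.0001, -0.02, 0.02, -0.0], [0.0062, 0.0, -0.0001, -0.02, 0.02, -0.0], [0.0062, 0.0, -0.0001, -0.02, 0.02, -0.0], [0.0062, 0.0, -0.0001, -0.02, 0.02, -0.0], [0.0062, 0.0, -0.0001, -0.02, 0.02, -0.0]]
q [-0.12  0.22  1.94  0.6   0.71 -1.25] p [610.3  67.  235.4]
```

View pics/ins.png

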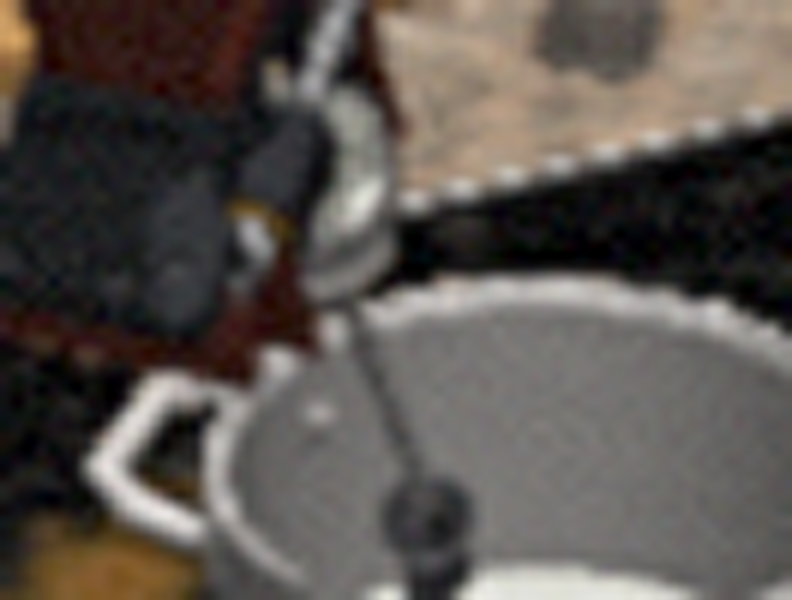

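The tip is at the mouth, at (430,511) in the crop, centred on the ring. I'll lower gently and watch the forces.

Call:
carry_out --pt "0.004 0 0 0 0 0" --pt "0.004 0 0 0 0 0" --pt "0.004 0 0 0 0 0" --pt "0 0 0 0 0 0"

```text
t: 11.18
ee_pos: [603.6, 60.5, 251.6]
orientation: [0.999, 1.218, -0.255]
ft_force: [-0.3, -0.4, -1.1]
width: 45.6
```

Call:
carry_out --pt "0.003 0 0 0 0 0" --pt "0.003 0 0 0 0 0" --pt "0 0 0 0 0 0"

```text
t: 11.55
ee_pos: [605.8, 62.6, 245.9]
orientation: [0.999, 1.219, -0.255]
ft_force: [-0.4, 0.4, -1.1]
width: 45.5
```

```bash
cat > st.py <<'E'
from h import *
o=ctrl.get_obs();T=np.array(o["ee_pos"]);M=R.from_rotvec(o["orientation"]).as_matrix()
print("f tool",(M.T@o["ft_force"]).round(1),"m tool",(M.T@o["moment"]).round(2),"d",((T-M_)@ori(C_)).round(1),"w",o["width"])
plan([(M_+5*C_,ori(C_),1)])
E
python3 st.py
```

```text
f tool [ 0.9 -0.5 -0.5] m tool [ 0.03  0.07 -0.41] d [-117.2   -0.3    0.3] w 45.52677690645608
[[0.1122, 0.0003, -0.0005, -0.07, 0.09, -0.01]]
q [-0.1   0.25  1.94  0.62  0.68 -1.27] p [647.8 100.1 148.8]
```

Call:
carry_out --pt "0.004 0 0 0 0 0" --pt "0.004 0 0 0 0 0" --pt "0.004 0 0 0 0 0" --pt "0.004 0 0 0 0 0" --pt "0.004 0 0 0 0 0" --pt "0 0 0 0 0 0"

```text
t: 12.3
ee_pos: [613.7, 69.7, 227.1]
orientation: [0.999, 1.219, -0.256]
ft_force: [-0.1, 0.5, -0.1]
width: 45.4
```

```bash
python3 st.py
```

```text
f tool [ 0.2  0.2 -0.5] m tool [ 0.    0.01 -0.41] d [-95.6  -0.4   0.2] w 45.36112809463392
[[0.0906, 0.0004, -0.0003, -0.07, 0.07, -0.0]]
q [-0.09  0.29  1.94  0.65  0.64 -1.29] p [647.8 100.1 148.8]
```

Sliding freely; tip about 39 mm below the mouth.

Call:
carry_out --pt "0.006 0 0 0 0 0" --pt "0.006 0 0 0 0 0" --pt "0.006 0 0 0 0 0" --pt "0.006 0 0 0 0 0" --pt "0.006 0 0 0 0 0" --pt "0.006 0 0 0 0 0" --pt "0 0 0 0 0 0"

```text
t: 13.18
ee_pos: [628.4, 82.5, 193.5]
orientation: [0.999, 1.219, -0.256]
ft_force: [-0.1, -1.4, -0.8]
width: 45.4
```

```bash
python3 st.py
```

```text
f tool [ 0.2 -1.2  1. ] m tool [-0.02 -0.04 -0.29] d [-56.8  -0.3   0.4] w 45.35528583745415
[[0.0518, 0.0003, -0.0005, -0.08, 0.08, -0.0]]
q [-0.06  0.36  1.93  0.7   0.58 -1.33] p [647.8 100.1 148.8]
```

Call:
carry_out --pt "0.006 0 0 0 0 0" --pt "0.006 0 0 0 0 0" --pt "0.006 0 0 0 0 0" --pt "0.006 0 0 0 0 0" --pt "0.006 0 0 0 0 0" --pt "0.004 0 0 0 0 0" --pt "0 0 0 0 0 0"

```text
t: 14.05
ee_pos: [642.4, 94.5, 162.1]
orientation: [0.999, 1.218, -0.256]
ft_force: [-1.5, 0.4, -0.2]
width: 45.5
```

```bash
python3 st.py
```

```text
f tool [-0.3 -0.8 -1.3] m tool [-0.02  0.   -0.31] d [-20.4  -0.1   0.6] w 45.532096156626615
[[0.0154, 0.0001, -0.0006, -0.09, 0.1, -0.02]]
q [-0.04  0.43  1.92  0.76  0.52 -1.37] p [647.8 100.1 148.8]
```

Call:
carry_out --pt "0.004 0 0 0 0 0" --pt "0.004 0 0 0 0 0" --pt "0.002 0 0 0 0 0" --pt "0 0 0 0 0 0"

```text
t: 14.55
ee_pos: [646.5, 97.9, 153.2]
orientation: [0.999, 1.218, -0.255]
ft_force: [0.3, -0.4, -0.2]
width: 45.2
```

Call:
carry_out --pt "0.0015 0 0 0 0 0" --pt "0.0015 0 0 0 0 0" --pt "0 0 0 0 0 0"

```text
t: 14.92
ee_pos: [647.9, 99.0, 150.6]
orientation: [0.999, 1.217, -0.255]
ft_force: [0.3, -0.4, 0.8]
width: 45.5
```

```bash
python3 st.py
```

```text
f tool [-0.7  0.3  0.5] m tool [-0.05 -0.04 -0.3 ] d [-6.9  0.3  0.9] w 45.53668511814947
[[0.0019, -0.0003, -0.0009, -0.07, 0.13, -0.06]]
q [-0.03  0.45  1.91  0.78  0.51 -1.39] p [647.8 100.1 148.8]
```

Call:
carry_out --pt "0.001 0 0 0 0 0" --pt "0.001 0 0 0 0 0" --pt "0 0 0 0 0 0"

```text
t: 15.3
ee_pos: [648.7, 99.6, 148.8]
orientation: [0.999, 1.217, -0.255]
ft_force: [0.4, -0.1, -0.8]
width: 45.6
```

Call:
carry_out --pt "0.001 0 0 0 0 0" --pt "0.001 0 0 0 0 0" --pt "0 0 0 0 0 0"

```text
t: 15.68
ee_pos: [649.5, 100.3, 147.0]
orientation: [0.999, 1.217, -0.255]
ft_force: [0.6, -0.1, -0.5]
width: 45.6
```

```bash
python3 st.py
```

```text
f tool [0.6 0.1 0.5] m tool [ 0.05  0.   -0.37] d [-2.7  0.2  1. ] w 45.638770935640885
[[-0.0023, -0.0002, -0.0009, -0.08, 0.14, -0.06]]
q [-0.03  0.46  1.91  0.79  0.5  -1.4 ] p [647.8 100.1 148.8]
```

Call:
carry_out --pt "0.001 0 0 0 0 0" --pt "0.001 0 0 0 0 0" --pt "0 0 0 0 0 0"

```text
t: 16.05
ee_pos: [650.1, 100.5, 146.1]
orientation: [0.999, 1.217, -0.255]
ft_force: [-0.9, 0.1, 0.5]
width: 45.6
```

```bash
python3 - <<'E'
from h import *
exec(open("st.py").read())
s=cam("side")
cv2.imwrite("pics/home.png",cv2.resize(s[0][115:165,215:281],(792,600),interpolation=cv2.INTER_CUBIC))
E
```

```text
f tool [-0.7 -0.3 -0.6] m tool [-0.04  0.2  -0.39] d [-1.6  0.3  1.3] w 45.556179640575024
[[-0.0034, -0.0003, -0.0012, -0.05, 0.17, -0.09]]
q [-0.03  0.46  1.91  0.79  0.5  -1.4 ] p [647.8 100.1 148.8]
```

View pics/home.png

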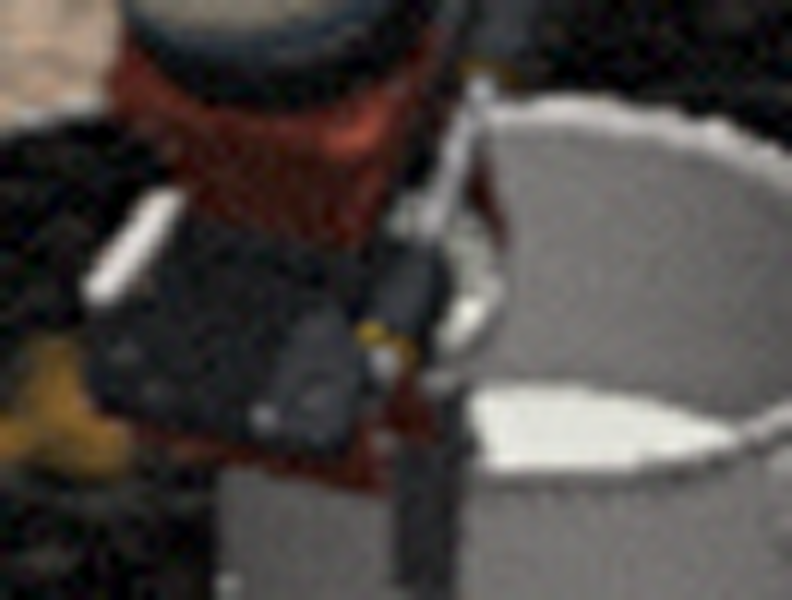

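The flange is right at the sleeve's mouth (about (440,385)), and the last step fell short, which suggests first contact. One more small push to confirm.

Call:
carry_out --pt "0.001 0 0 0 0 0" --pt "0.001 0 0 0 0 0" --pt "0 0 0 0 0 0"

```text
t: 16.48
ee_pos: [650.2, 100.4, 146.1]
orientation: [0.999, 1.216, -0.254]
ft_force: [-1.7, 0.8, 0.6]
width: 45.4
```

```bash
python3 st.py
```

```text
f tool [-0.9 -0.4 -1.7] m tool [-0.02  0.2  -0.4 ] d [-1.6  0.3  1.4] w 45.3675048193002
[[-0.0034, -0.0003, -0.0014, -0.02, 0.18, -0.14]]
q [-0.03  0.46  1.91  0.79  0.5  -1.4 ] p [647.8 100.1 148.8]
```

Call:
carry_out --pt "0.003 0 0 0 0 0" --pt "0.003 0 0 0 0 0" --pt "0 0 0 0 0 0"

```text
t: 16.85
ee_pos: [652.7, 100.5, 145.6]
orientation: [0.999, 1.211, -0.251]
ft_force: [0.4, 0.2, -1.8]
width: 45.2
```

```bash
python3 st.py
```

```text
f tool [ 1.7 -0.5  0.1] m tool [-0.04  0.1  -0.44] d [-0.3  1.8  3. ] w 45.21497584786358
[[-0.0048, -0.0017, -0.003, 0.08, 0.38, -0.37]]
q [-0.03  0.47  1.91  0.8   0.49 -1.41] p [647.8 100.1 148.8]
```

The pan gave about 2 mm sideways, so the flange is seated. Release.

Call:
carry_out --pt "0 0 0 0 0 0" --pt "0 0 0 0 0 0" --pt "0 0 0 0 0 0" --pt "0 0 0 0 0 0" --pt "0 0 0 0 0 0" --pt "0 0 0 0 0 0" --pt "0 0 0 0 0 0" --pt "0 0 0 0 0 0" --grip 0

```text
t: 17.85
ee_pos: [653.4, 100.9, 144.6]
orientation: [0.999, 1.211, -0.252]
ft_force: [0.1, -0.7, -0.1]
width: 88.0
```

Call:
carry_out --pt "-0.006 0 0 0 0 0" --pt "-0.01 0 0 0 0 0" --pt "-0.02 0 0 0 0 0" --pt "-0.025 0 0 0 0 0" --pt "-0.025 0 0 0 0 0" --pt "-0.025 0 0 0 0 0" --pt "-0.025 0 0 0 0 0" --pt "0 0 0 0 0 0"

```text
t: 18.85
ee_pos: [598.3, 53.3, 269.4]
orientation: [0.998, 1.208, -0.252]
ft_force: [0.4, 1.5, 1.0]
width: 87.8
```

Call:
carry_out --pt "-0.02 -0.02 0.02 0 0 0" --pt "-0.02 -0.02 0.03 0 0 0" --pt "-0.02 -0.02 0.03 0 0 0" --pt "-0.01 -0.02 0.03 0 0 0" --pt "0 0 0.03 0 0 0" --pt "0 0 0.03 0 0 0" --pt "0 0 0.02 0 0 0" --pt "0 0 0 0 0 0"

```text
t: 19.85
ee_pos: [645.2, -163.1, 285.2]
orientation: [1.0, 1.214, -0.254]
ft_force: [-0.2, 0.4, -0.7]
width: 87.8
```

```bash
python3 - <<'E'
from h import *
s=cam("side");t=cam("top")
print("expect dial face",proj(s,M_+32*C_),proj(t,M_+32*C_))
cv2.imwrite("pics/end.png",np.hstack([cv2.resize(s[0][105:180,215:281],(396,450),interpolation=2),cv2.resize(t[0][140:215,165:231],(396,450),interpolation=2)]))
E
```

```text
expect dial face [[248.29278757 137.06474326]] [[200.54201958 171.8266345 ]]
```

View pics/end.png

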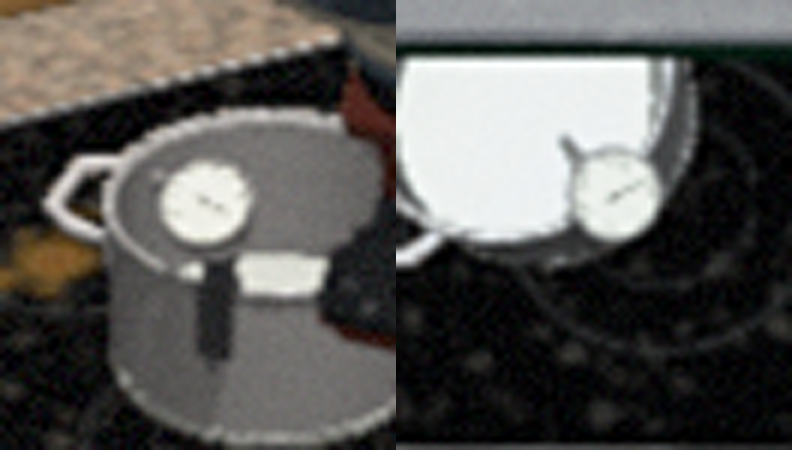

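The dial sits over the clip with the stem tip showing inside the pan: side raw (248.9,138.0), top raw (201.2,172.1). I'll triangulate, then hand in.

```bash
python3 - <<'E'
from h import *
s=cam("side");t=cam("top")
d,e=tri(s,(248.9,138.0),t,(201.2,172.1)); print(d.round(1),e,"along/across from mouth:",((d-M_)@ori(C_)).round(1))
tip,e=tri(s,(248.9,138.0),t,Z(565-396,138,165,140)); 
o=ctrl.get_obs();print(o["ft_force"].round(1) if hasattr(o["ft_force"],"round") else o["ft_force"],o["t"])
E
```

```text
[638.   89.4 169.9] 1.4394741866289946 along/across from mouth: [-30.5  -2.    1.6]
[ 0.1  0.6 -0.3] 20.05
```

```bash
python3 -c "
from h import *
print(ctrl.close_job())"
```

```text
the job is handed in; nothing more can be done
None
```

The thermometer is in the clip's sleeve with its flange home, as far as the cameras show. I released it, backed the gripper well clear, and handed the job in at about 20 s of the 51 s allowed. No verdict was reported.

**How it went:** I gripped the dial case along its axis, drew it out of the tumbler and lowered the stem through the sleeve. I kept lowering until the flange stopped moving.

**Last checks:**
- **Seating:** the dial face triangulated to 30.5 mm above the sleeve's original mouth along the bore, where 32 mm is ideal, and about 2–3 mm to the side. The two camera views differed by 1.4 mm.
- **Tip:** the top picture shows the stem tip inside the pan.
- **Robot:** the measured force was near zero, and the gripper was open and away from everything.

**What was off or unchecked:**
- The flange stopped about 3 mm deeper than I had predicted from the grasp.
- The last seating push moved the tool about 2 mm sideways. The pan probably slid with it, well inside the 40 mm limit, but I did not measure that separately.
- I last saw the tumbler, upright, just after lifting the thermometer out. I took no final picture of it or the bystanders.

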